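# Reset three tripped breaker boxes in order

### The arm

A 6-joint arm with a two-finger parallel gripper is mounted at the origin on a cart in front of the work surface, level with it; the furniture and walls round the work are solid. World frame = base frame: x ahead of the robot, y to its left, z up, the work surface at z = 0. Lengths are in m, angles in rad, forces in N, time in s.
With the tool pointing down it reaches from about 0.375 to 0.975 m from the base axis. Payload 3.8 kg.
Tool frame: the origin (TCP) lies at the very end of the fingers, on their centre line; the grasp point (between the pads) lies 19 mm behind it; z points along the fingers, y is the direction in which the jaws open and shut (so a half turn about z gives the same grasp; the last joint's range is limited). The gripper opens to 85 mm and grips with 20 to 120 N. Pads are 22 mm wide; open, the fingers measure 114 mm over their backs; the gripper's body (76 mm by 85 mm) begins 54 mm behind the grasp point. The pads swing forward as they close: fully open they stand 13 mm farther back than shut.
Start: joints at [-1.198, 0.264, 1.604, -0, 1.274, -0.037], TCP at [0.269, -0.619, 0.231] pointing down, gripper open.
Joint ranges: [-2.63, 2.63], [-0.94, 2.18], [0.31, 2.57], [-1.31, 4.45], [0, 2.66], [-2.55, 2.55]. Speed limits (rad/s): [2.57, 2.57, 3.14, 3.14, 3.14, 3.14].

### API

Orientations are given as a rotation vector (axis times angle).
In Python, from workcell import status, read_camera, camera_info, order gives the robot as it stands.
- The arm moves only by the tool move_arm, never from a script. Its argument "deltas" is a list of rows, each a list of 3 entries, a list of its own where there are three numbers: the turn, a rotation vector about the world's x, y, z as a fraction of full scale, then the shift along the world's x, y, z as a fraction of full scale, then the closure, from -1 (fully open) to 1 (shut), so that 0 is half open. A call has 1 to 20 rows; each row is the pose to reach, as a shift and turn from the pose commanded when the call began; what a row does not reach only later rows make up. Full scale, the value 1, is 0.1 m for a shift and pi/2 rad for a turn. A row lasts 1/8 s, in which the tool goes at most 62.5 mm and 10.7 degrees, less where a joint would pass 70% of its speed; a pose out of reach is approached as far as the arm can. A call with a number of a shift or a turn outside -1 to 1 is refused whole. A call with a gripper value outside its range is refused whole. The fingers move at their own pace and stop on an object; "grip_force" is the grip in N (left out, the last holds). Time passes only in rows, so rows that repeat a pose let the fingers close. It gives the time, the measured TCP pose, the force and the opening at its end, in the units of the state.
- status.read_state(): the state, without advancing time (a new reading comes with each control period).
- read_camera(name): name is "side" or "top"; returns (picture, depth): 400x640x3 uint8, red, green, blue; 400x640 float32, m along the optical axis (not along the pixel's ray), 0 where there is no reading.
- camera_info(name): a dict with "K" (3x3 intrinsics, pixels), "R" (3x3) and "t" (3): a world point X has camera coordinates R X + t. Camera axes: x right, y down, z forward; pixel columns grow to the right and rows downward; lengths in m; the calibration is good to about 2 mm. A picture is of the moment at which its call begins. camera_info takes no time and is no camera call.
- order.finish_job(): hands the job in, once; it reports no verdict.
The state is a dict: "time": time; "q": joint angles; "joint_vel": joint speeds; "joint_torque": joint torques, N m; "tool_pos": TCP position; "tcp_rot": TCP orientation; "wrist_force": force on the tool from outside, world axes, zero at the start; "torque": the same for the moment, N m; "width": opening from 0.0 (shut) to 1.0 (fully open).
Only numpy, scipy, OpenCV 4.12 (cv2) and the standard library are available. Lean on these libraries where they do the work, as an engineer would, in place of code of your own. Each camera call takes 0.05 s, during which the arm holds its last target. There are 200 camera calls.

### The job

The three breaker boxes on the bench have tripped, so the black reset button on each lid stands up. With the fingertips, lightly press each button back in (nearly all the way down, no need to force it against its stop), strictly in this order: largest box, middle-sized box, smallest box. Do not pick up, tip or shove the boxes, and leave the steel disc, the pipe fitting and the spanner where they lie.

Things in the scene. Friction and masses are not known exactly. Their poses are not given: they have to be found in the camera images.
- large_box: the large of three loose grey breaker boxes, 110 x 90 mm in plan (its x and y), 60 mm to the upper face of its lid, standing on rubber feet; its x side has a stubby black gland 18 mm long. Origin: centre of the underside, z up. The boxes stand in a row from left to right in any order, each turned by up to 35 degrees; the middle place stands to the left of a fixed pile of black bolts, with a grey bar lying aslant behind the pile
- large_top (a point): centre of the flat upper face of the black round reset button (38 mm in diameter) in the middle of the large box's lid; it moves down with the button. A round steel collar, 10 mm wider than the button and 8 mm high, stands on the lid below the button; fully up, this face is 29 mm above the lid, fully down 15 mm (7 mm above the collar)
- large_button (a joint): travel of the large box's button: 0 fully up, 0.014 m fully down against the collar, which is spring-cushioned (it gives way into the lid by up to 6 mm at 10 to 15 N, then stops hard, and comes back); moves straight down, resists with about 4 N all the way and stays where it is left (no spring). Starts within 2 mm of fully up; counts as pressed in from 0.009 m
- middle_box: the middle of three loose grey breaker boxes, 86 x 70 mm in plan (its x and y), 52 mm to the upper face of its lid, standing on rubber feet; its x side has a stubby black gland 18 mm long. Origin: centre of the underside, z up. The boxes stand in a row from left to right in any order, each turned by up to 35 degrees; the middle place stands to the left of a fixed pile of black bolts, with a grey bar lying aslant behind the pile
- middle_top (a point): centre of the flat upper face of the black round reset button (28 mm in diameter) in the middle of the middle box's lid; it moves down with the button. A round steel collar, 10 mm wider than the button and 8 mm high, stands on the lid below the button; fully up, this face is 29 mm above the lid, fully down 15 mm (7 mm above the collar)
- middle_button (a joint): travel of the middle box's button: 0 fully up, 0.014 m fully down against the collar, which is spring-cushioned (it gives way into the lid by up to 6 mm at 10 to 15 N, then stops hard, and comes back); moves straight down, resists with about 4 N all the way and stays where it is left (no spring). Starts within 2 mm of fully up; counts as pressed in from 0.009 m
- small_box: the small of three loose grey breaker boxes, 64 x 52 mm in plan (its x and y), 44 mm to the upper face of its lid, standing on rubber feet; its x side has a stubby black gland 18 mm long. Origin: centre of the underside, z up. The boxes stand in a row from left to right in any order, each turned by up to 35 degrees; the middle place stands to the left of a fixed pile of black bolts, with a grey bar lying aslant behind the pile
- small_top (a point): centre of the flat upper face of the black round reset button (18 mm in diameter) in the middle of the small box's lid; it moves down with the button. A round steel collar, 10 mm wider than the button and 8 mm high, stands on the lid below the button; fully up, this face is 29 mm above the lid, fully down 15 mm (7 mm above the collar)
- small_button (a joint): travel of the small box's button: 0 fully up, 0.014 m fully down against the collar, which is spring-cushioned (it gives way into the lid by up to 6 mm at 10 to 15 N, then stops hard, and comes back); moves straight down, resists with about 4 N all the way and stays where it is left (no spring). Starts within 2 mm of fully up; counts as pressed in from 0.009 m
- disc: loose flat steel disc with a hole in its middle, 117 mm across, 14 mm high, behind the boxes; origin under its centre; to be left alone
- fitting: loose black elbow pipe fitting with two nuts, 63 x 82 x 44 mm, behind the boxes; origin under its centre; to be left alone
- spanner: loose steel spanner, 34 x 189 x 7 mm, long side along its y, behind the rightmost box; origin under its centre; to be left alone
Things that resemble listed ones, but are neither listed nor needed, are in the scene too. Leave any blue or pink look-alike of the small_box alone. What is shaped like the middle_box but pink is not meant.

How it is judged:
On the way, in this order (a step that is already met when the one before it is completed fails the run):
1. a fingertip presses the button of the large box in (at least 9 of 14 mm) (value of joint large_button above 0.009 m and contact force between the fingers and large_box above 0.3 N).
2. a fingertip presses the button of the middle box in (at least 9 of 14 mm) (value of joint middle_button above 0.009 m and contact force between the fingers and middle_box above 0.3 N).
3. a fingertip presses the button of the small box in (at least 9 of 14 mm) (value of joint small_button above 0.009 m and contact force between the fingers and small_box above 0.3 N).
At the end, for the whole second after the job is handed in: all three buttons are at least 9 mm down (of 14 mm) and stay there; every box stands on the bench at rest within 15 mm of where it began; disc, fitting and spanner lie within 15 mm of where they began (value of joint each of large_button, middle_button, small_button above 0.009 m and distance of each of large_box, middle_box, small_box, disc, fitting, spanner from where it was at the start of the episode below 0.015 m and height (world z) of each of large_box, middle_box, small_box below 0.008 m and linear speed of each of large_box, middle_box, small_box below 0.02 m/s); the robot touches nothing.
It fails at once if the middle or the small box's button is pressed (beyond 5 mm) before the large box's button is in (not (value of joint large_button above 0.009 m) and value of joint any of middle_button, small_button above 0.005 m).
It fails at once if the small box's button is pressed (beyond 5 mm) before the middle box's button is in (not (value of joint middle_button above 0.009 m) and value of joint small_button above 0.005 m).
It fails at once if a box is pressed or pushed harder than 30 N (contact force between any of the fingers, the arm and large_box above 30 N or contact force between any of the fingers, the arm and middle_box above 30 N or contact force between any of the fingers, the arm and small_box above 30 N).
It fails at once if a box is shifted more than 15 mm, lifted more than 8 mm or tipped (distance of any of large_box, middle_box, small_box from where it was at the start of the episode above 0.015 m or height (world z) of any of large_box, middle_box, small_box above 0.008 m or angle between any of large_box, middle_box, small_box's own z axis and vertical above 0.15 rad).
It fails at once if the disc, the fitting or the spanner is moved more than 15 mm (distance of any of disc, fitting, spanner from where it was at the start of the episode above 0.015 m).
It also fails if it takes over 58 s, if anything falls off the work surface, if the arm or the gripper's body presses on something with over 40 N, if the wrist force passes 120 N, or if a joint passes its speed limit or range.

## Working session

There is one attempt and no reset: what is moved stays moved. The work goes in short steps, Python scripts to look and compute and a tool call to move; the robot and the scene stay as the last step left them, time stands still between calls to the robot, and variables do not carry over. Pictures are saved under pics/ and viewed, about 8 in all and at most 12, crops included, and the job is handed in when it is done.

Besides the shell and the picture viewer there is one more tool, called by a JSON object that holds its "op" and its "data", one argument or row to a line. move_arm: Moves the arm, as the interface text tells. Its arguments: {"type":"object","properties":{"deltas":{"type":"array","items":{"type":"array"}},"grip_force":{"type":"number"}},"required":["deltas"]}

```bash
mkdir -p pics
cat > h.py <<'E'
import numpy as np,cv2
from workcell import status, read_camera, camera_info, order
def cam(n):
    p,d=read_camera(n); np.savez('%s.npz'%n,p=p,d=d); return p,d
def load(n):
    z=np.load('%s.npz'%n); return z['p'],z['d']
def world(n,d):
    c=camera_info(n);K,R,t=[np.array(c[k]) for k in('K','R','t')]
    v,u=np.mgrid[:400,:640]
    P=np.stack([(u-K[0,2])/K[0,0]*d,(v-K[1,2])/K[1,1]*d,d],-1)
    return (P-t)@R
def save(f,p): cv2.imwrite('pics/'+f,p[:,:,::-1])
E
python3 - <<'E'
from h import *
for n in('top','side'):
    p,d=cam(n); save(n+'1.png',p)
    c=camera_info(n); print(n,c['K'],-np.array(c['R']).T@c['t'])
s=status.read_state();print(s)
E
```

```text
top [[383.78965452   0.         318.64039577]
 [  0.         383.78965452 198.50197791]
 [  0.           0.           1.        ]] [ 0.35403176 -0.0220422   1.20768985]
side [[389.22383579   0.         316.43448423]
 [  0.         389.22383579 196.72559816]
 [  0.           0.           1.        ]] [0.59727721 1.00819728 0.8264606 ]
{'time': 0.1, 'q': array([-1.19785924e+00,  2.64710651e-01,  1.60526495e+00,  8.01050859e-07,
        1.27371874e+00, -3.68992912e-02]), 'joint_vel': array([ 0.00023107, -0.00311427, -0.00395931, -0.00104267,  0.00040795,
       -0.00026024]), 'joint_torque': array([-3.33455887e-05, -5.16709936e+01, -3.68589413e+01,  7.59178124e-05,
        6.29611721e-03, -1.78442392e-06]), 'tool_pos': array([ 0.26871096, -0.61846708,  0.23004955]), 'tcp_rot': array([-3.07383427e+00, -6.38851412e-01,  5.50528644e-04]), 'wrist_force': array([ 0.56726705, -0.36901041,  0.8696656 ]), 'torque': array([ 0.03290813, -0.00836913, -0.01097009]), 'width': 0.9948929535224872}
```

View pics/top1.png

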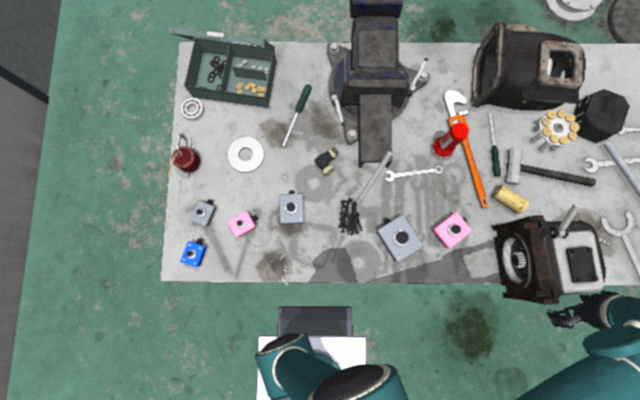

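View pics/side1.png

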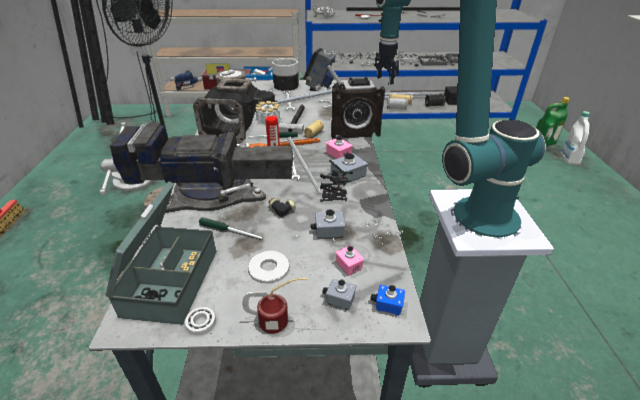

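Grey boxes in the top view are small (203,211), middle (291,207) and large (401,237). The look-alikes are pink small (242,223), blue small (193,252) and pink middle-shaped (452,229). I'll measure the grey ones and check them in one crop.

Run:
```python
from h import *
p,d=load('top'); W=world('top',d)
p2,d2=load('side'); W2=world('side',d2)
ims=[]
for nm,u,v,h in(('L',401,237,.060),('M',291,207,.052),('S',203,211,.044)):
    r=28; sl=np.s_[v-r:v+r,u-r:u+r]
    w=W[sl].reshape(-1,3)
    lid=w[abs(w[:,2]-h)<.005]; b=w[(w[:,2]>h+.018)&(w[:,2]<h+.04)]
    print(nm,'lid',len(lid),lid.mean(0).round(4),'rect',cv2.minAreaRect(lid[:,:2].astype(np.float32)*1000),'btn',len(b),b.mean(0).round(4),np.median(b[:,2]).round(4), b.min(0).round(3),b.max(0).round(3))
    c=lid.mean(0)
    w2=W2.reshape(-1,3); b2=w2[(np.hypot(*(w2[:,:2]-c[:2]).T)<.035)&(w2[:,2]>h+.018)&(w2[:,2]<h+.045)]
    tp=b2[b2[:,2]>np.percentile(b2[:,2],50)] if len(b2) else b2
    print('  side btn',len(b2),b2.mean(0).round(4),'z95',np.percentile(b2[:,2],[50,95]).round(4),b2.min(0).round(3),b2.max(0).round(3))
    ims.append(cv2.resize(p[sl],(260,260),interpolation=cv2.INTER_CUBIC))
save('crop.png',np.hstack(ims))
# surroundings max height along row
g=W.reshape(-1,3); 
for y in np.arange(-.7,.5,.1):
    m=(abs(g[:,1]-y)<.05)&(g[:,0]>.25)&(g[:,0]<.65); print(round(y,2),g[m][:,2].max().round(3),end='; ')
```

```text
L lid 952 [ 0.4416 -0.2605  0.0595] rect ((442.2076110839844, -261.280029296875), (112.76658630371094, 93.64189147949219), 31.69019317626953) btn 134 [ 0.4419 -0.2608  0.0877] 0.0878 [ 0.425 -0.279  0.083] [ 0.46  -0.244  0.092]
  side btn 58 [ 0.4472 -0.2586  0.088 ] z95 [0.0897 0.0917] [ 0.431 -0.282  0.078] [ 0.465 -0.244  0.092]
M lid 557 [0.5298 0.0666 0.0516] rect ((531.0860595703125, 66.85550689697266), (87.89065551757812, 73.48279571533203), 1.416404128074646) btn 68 [0.5303 0.0668 0.08  ] 0.0797 [0.517 0.055 0.073] [0.544 0.08  0.085]
  side btn 54 [0.5346 0.0688 0.0802] z95 [0.0808 0.0842] [0.521 0.053 0.07 ] [0.547 0.08  0.085]
S lid 333 [0.513  0.3367 0.0436] rect ((500.91461181640625, 308.4728698730469), (126.802734375, 66.51091003417969), 67.09382629394531) btn 31 [0.515  0.3415 0.0713] 0.0712 [0.507 0.334 0.067] [0.523 0.35  0.076]
  side btn 42 [0.5194 0.3426 0.0714] z95 [0.0723 0.0748] [0.512 0.333 0.062] [0.528 0.35  0.076]
-0.7 0.348; -0.6 0.509; -0.5 0.668; -0.4 0.671; -0.3 0.092; -0.2 0.179; -0.1 0.155; -0.0 1.208; 0.1 0.085; 0.2 0.075; 0.3 0.076; 0.4 0.158;
```

View pics/crop.png

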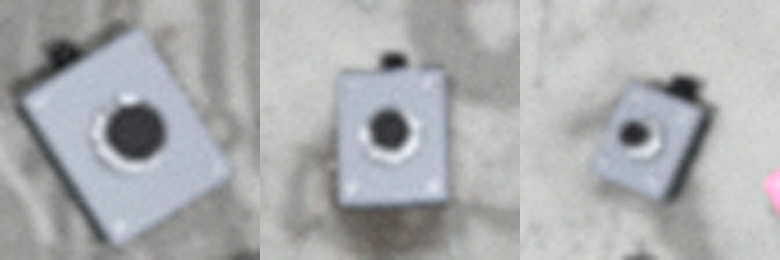

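The crop confirms it: grey lid with gland and collar for large (401,237), middle (291,207) and small (203,211). Press targets (x, y, top z) are L (0.443,-0.261,0.088), M (0.531,0.067,0.080) and S (0.5155,0.342,0.071). First I'll rise and shut the fingers.

{"op": "move_arm", "data": {
  "deltas": [
    [[0,0,0],[0,0,0.5],1],
    [[0,0,0],[0,0,1],1],
    [[0,0,0],[0,0,1],1],
    [[0,0,0],[0,0,1],1]
  ],
  "grip_force": 30
}}

```text
time: 0.6
tool_pos: [0.2688, -0.6189, 0.3308]
tcp_rot: [-3.075, -0.639, 0.0]
wrist_force: [0.7, 0.0, -0.7]
width: 0.147
```

{"op": "move_arm", "data": {
  "deltas": [
    [[0,0,0],[0.25,0.5,0],1],
    [[0,0,0],[0.5,1,0],1],
    [[0,0,0],[0.5,1,0],1]
  ]
}}

```text
time: 0.98
tool_pos: [0.3199, -0.5153, 0.3289]
tcp_rot: [-3.07, -0.644, 0.001]
wrist_force: [-0.5, 0.3, 0.3]
width: -0.001
```

{"op": "move_arm", "data": {
  "deltas": [
    [[0,0,0],[0.25,0.5,0],1],
    [[0,0,0],[0.5,1,0],1],
    [[0,0,0],[0.5,1,0],1]
  ]
}}

```text
time: 1.35
tool_pos: [0.3696, -0.4165, 0.3297]
tcp_rot: [-3.072, -0.644, 0.001]
wrist_force: [1.0, -0.7, -0.0]
width: 0.0
```

{"op": "move_arm", "data": {
  "deltas": [
    [[0,0,0],[0.25,0.5,0],1],
    [[0,0,0],[0.5,1,0],1],
    [[0,0,0],[0.5,1,0],1],
    [[0,0,0],[0.5,1,0],1]
  ]
}}

```text
time: 1.85
tool_pos: [0.4184, -0.3201, 0.3303]
tcp_rot: [-3.076, -0.639, 0.003]
wrist_force: [0.4, -0.3, 0.9]
width: 0.002
```

{"op": "move_arm", "data": {
  "deltas": [
    [[0,0,0],[0.24,0.59,0],1],
    [[0,0,0],[0.24,0.59,-0.5],1],
    [[0,0,0],[0.24,0.59,-1],1],
    [[0,0,0],[0.24,0.59,-1],1]
  ]
}}

```text
time: 2.35
tool_pos: [0.4392, -0.2597, 0.2262]
tcp_rot: [-3.07, -0.635, 0.012]
wrist_force: [-0.1, -1.2, 0.6]
width: 0.0
```

{"op": "move_arm", "data": {
  "deltas": [
    [[0,0,0],[0,0,-0.4],1],
    [[0,0,0],[0,0,-0.8],1],
    [[0,0,0],[0,0,-1],1],
    [[0,0,0],[0,0,-1],1],
    [[0,0,0],[0,0,-1],1]
  ]
}}

```text
time: 2.98
tool_pos: [0.4443, -0.2619, 0.1337]
tcp_rot: [3.074, 0.637, 0.004]
wrist_force: [-0.1, 0.1, 0.7]
width: -0.001
```

Run:
```python
from h import *
p,d=cam('side'); save('side2.png',cv2.resize(p[120:220,270:420],(750,500),interpolation=cv2.INTER_CUBIC))
s=status.read_state();print(s['tool_pos'],s['wrist_force'])
```

```text
[ 0.44439269 -0.26175913  0.13377535] [-0.53329417 -0.36194603 -0.06298164]
```

View pics/side2.png

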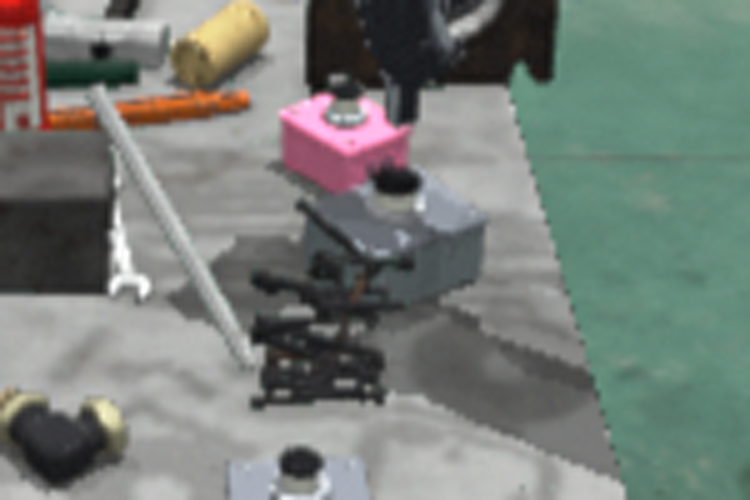

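The tip at crop (400,120) is right above the large button at (398,180), so I'll press slowly.

{"op": "move_arm", "data": {
  "deltas": [
    [[0,0,0],[0,0,-0.2],1],
    [[0,0,0],[0,0,-0.35],1],
    [[0,0,0],[0,0,-0.4],1],
    [[0,0,0],[0,0,-0.43],1],
    [[0,0,0],[0,0,-0.46],1],
    [[0,0,0],[0,0,-0.48],1],
    [[0,0,0],[0,0,-0.5],1],
    [[0,0,0],[0,0,-0.52],1],
    [[0,0,0],[0,0,-0.54],1],
    [[0,0,0],[0,0,-0.56],1],
    [[0,0,0],[0,0,-0.57],1],
    [[0,0,0],[0,0,-0.57],1],
    [[0,0,0],[0,0,-0.57],1]
  ]
}}

```text
time: 4.65
tool_pos: [0.4431, -0.2602, 0.075]
tcp_rot: [3.076, 0.639, 0.0]
wrist_force: [-3.2, 2.0, 8.4]
width: -0.001
```

At z=0.075 the force is 8.4 N, above the button's 4 N, so the button has reached the cushion. I'll lift off, check, and travel to the middle box.

{"op": "move_arm", "data": {
  "deltas": [
    [[0,0,0],[0,0,0.15],1],
    [[0,0,0],[0,0,0.6],1],
    [[0,0,0],[0,0,1],1],
    [[0,0,0],[0.2,0.5,1],1],
    [[0,0,0],[0.27,1,1],1],
    [[0,0,0],[0.27,1,1],1]
  ]
}}

```text
time: 5.4
tool_pos: [0.4704, -0.1576, 0.1747]
tcp_rot: [-3.074, -0.645, -0.002]
wrist_force: [-0.4, 0.2, 0.0]
width: -0.004
```

{"op": "move_arm", "data": {
  "deltas": [
    [[0,0,0],[0.14,0.5,0.1],1],
    [[0,0,0],[0.27,1,0.2],1],
    [[0,0,0],[0.27,1,0.2],1]
  ]
}}

```text
time: 5.78
tool_pos: [0.4985, -0.0585, 0.1956]
tcp_rot: [3.074, 0.645, 0.004]
wrist_force: [-0.8, -1.1, 0.0]
width: 0.005
```

{"op": "move_arm", "data": {
  "deltas": [
    [[0,0,0],[0.14,0.5,0],1],
    [[0,0,0],[0.27,1,0],1],
    [[0,0,0],[0.27,1,0],1],
    [[0,0,0],[0.27,1,0],1]
  ]
}}

```text
time: 6.28
tool_pos: [0.5238, 0.0384, 0.1939]
tcp_rot: [3.075, 0.639, -0.001]
wrist_force: [0.1, -0.5, 0.3]
width: -0.002
```

Run:
```python
from h import *
for n in('top','side'):
    p,d=cam(n); g=world(n,d).reshape(-1,3)
    for nm,c,h in(('L',(.443,-.261),.06),('M',(.531,.067),.052),('S',(.5155,.342),.044)):
        m=(np.hypot(*(g[:,:2]-c).T)<.012)&(g[:,2]<.13); 
        if m.sum(): print(n,nm,m.sum(),np.median(g[m][:,2]).round(4)-h)
    save(n+'3.png',p)
s=status.read_state();print(s['tool_pos'],s['wrist_force'])
```

```text
top L 50 0.014600000000000002
top M 4 0.026100000000000005
top S 55 0.0238
side L 15 0.016200000000000006
side M 56 0.0264
side S 91 0.013700000000000004
[0.52365074 0.03809848 0.19400422] [-0.29468645  0.43832514  0.13281023]
```

The large button's face is now about 15 mm above the lid, so it is fully in. Next, the middle one.

{"op": "move_arm", "data": {
  "deltas": [
    [[0,0,0],[0.07,0.29,0],1],
    [[0,0,0],[0.07,0.29,-0.4],1],
    [[0,0,0],[0.07,0.29,-0.8],1],
    [[0,0,0],[0.07,0.29,-0.8],1],
    [[0,0,0],[0.07,0.29,-0.8],1]
  ]
}}

```text
time: 7.0
tool_pos: [0.5317, 0.068, 0.1155]
tcp_rot: [3.076, 0.637, 0.002]
wrist_force: [0.5, 0.5, 0.5]
width: -0.003
```

Run:
```python
from h import *
p,d=cam('side'); save('side4.png',cv2.resize(p[150:260,270:420],(750,550),interpolation=cv2.INTER_CUBIC))
s=status.read_state();print(s['tool_pos'],s['wrist_force'])
```

```text
[0.5324599  0.06826103 0.11627805] [-0.56118022  0.27418576  0.56278059]
```

View pics/side4.png

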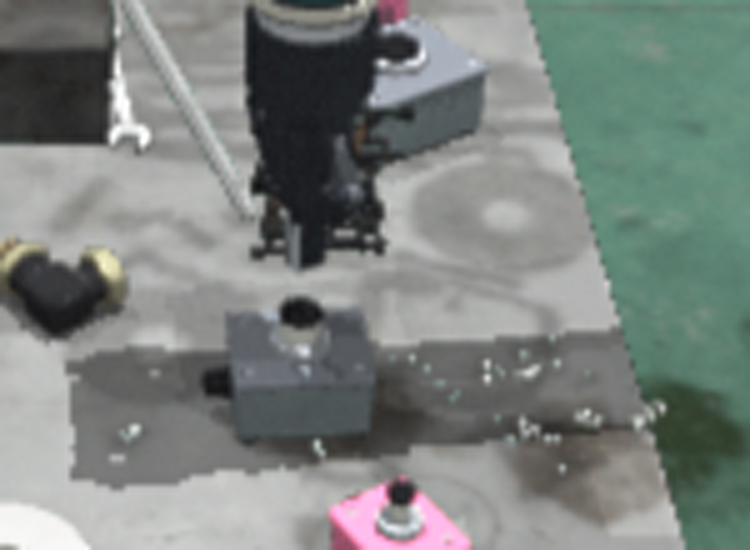

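The tip at (308,262) is above the middle button at (302,308), and the large button is visibly down. Pressing the middle one.

{"op": "move_arm", "data": {
  "deltas": [
    [[0,0,0],[0,0,-0.15],1],
    [[0,0,0],[0,0,-0.27],1],
    [[0,0,0],[0,0,-0.32],1],
    [[0,0,0],[0,0,-0.35],1],
    [[0,0,0],[0,0,-0.38],1],
    [[0,0,0],[0,0,-0.4],1],
    [[0,0,0],[0,0,-0.42],1],
    [[0,0,0],[0,0,-0.44],1],
    [[0,0,0],[0,0,-0.46],1],
    [[0,0,0],[0,0,-0.48],1],
    [[0,0,0],[0,0,-0.48],1],
    [[0,0,0],[0,0,-0.48],1]
  ]
}}

```text
time: 8.55
tool_pos: [0.531, 0.069, 0.067]
tcp_rot: [-3.076, -0.639, 0.0]
wrist_force: [-5.1, -0.1, 8.9]
width: 0.001
```

The force again shows contact with the cushion. Lifting and going on to the small box.

{"op": "move_arm", "data": {
  "deltas": [
    [[0,0,0],[0,0,0.15],1],
    [[0,0,0],[0,0,0.6],1],
    [[0,0,0],[0,0,1],1],
    [[0,0,0],[-0.03,0.5,1],1],
    [[0,0,0],[-0.06,1,1],1],
    [[0,0,0],[-0.06,1,1],1]
  ]
}}

```text
time: 9.3
tool_pos: [0.5256, 0.1718, 0.1673]
tcp_rot: [-3.074, -0.645, -0.005]
wrist_force: [0.1, -0.5, 0.2]
width: 0.002
```

{"op": "move_arm", "data": {
  "deltas": [
    [[0,0,0],[-0.03,0.5,0],1],
    [[0,0,0],[-0.06,1,0],1],
    [[0,0,0],[-0.06,1,0],1],
    [[0,0,0],[-0.06,1,0],1]
  ]
}}

```text
time: 9.8
tool_pos: [0.5192, 0.268, 0.1662]
tcp_rot: [3.075, 0.64, 0.0]
wrist_force: [-0.2, -0.2, 0.7]
width: 0.003
```

Run:
```python
from h import *
for n in('top','side'):
    p,d=cam(n); g=world(n,d).reshape(-1,3)
    for nm,c,h in(('L',(.443,-.261),.06),('M',(.531,.067),.052),('S',(.5155,.342),.044)):
        m=(np.hypot(*(g[:,:2]-c).T)<.010)&(g[:,2]<.13)&(g[:,2]>h+.01)
        if m.sum(): print(n,nm,m.sum(),np.median(g[m][:,2]).round(4)-h,g[m].mean(0).round(4))
s=status.read_state();print(s['tool_pos'],s['wrist_force'])
```

```text
top L 36 0.014499999999999999 [ 0.4431 -0.2609  0.0747]
top M 34 0.014400000000000003 [0.5309 0.0671 0.0665]
side M 12 0.015599999999999996 [0.5322 0.068  0.0676]
side S 49 0.027300000000000005 [0.5179 0.3433 0.0672]
[0.51919639 0.26741622 0.16616269] [ 0.89080478 -0.55419145  0.45032704]
```

The middle button is fully in too. Next is the small box at (0.5158, 0.342).

{"op": "move_arm", "data": {
  "deltas": [
    [[0,0,0],[-0.02,0.37,0],1],
    [[0,0,0],[-0.03,0.74,-0.1],1],
    [[0,0,0],[-0.03,0.74,-0.4],1],
    [[0,0,0],[-0.03,0.74,-0.6],1],
    [[0,0,0],[-0.03,0.74,-0.6],1],
    [[0,0,0],[-0.03,0.74,-0.6],1]
  ]
}}

```text
time: 10.65
tool_pos: [0.5166, 0.3423, 0.107]
tcp_rot: [-3.076, -0.637, -0.001]
wrist_force: [0.0, -0.6, 0.6]
width: -0.001
```

Run:
```python
from h import *
p,d=cam('side'); save('side5.png',cv2.resize(p[220:330,280:430],(750,550),interpolation=cv2.INTER_CUBIC))
s=status.read_state();print(s['tool_pos'],s['wrist_force'])
```

```text
[0.51692121 0.34272347 0.10748688] [-0.44594441  0.02621025  0.31113096]
```

View pics/side5.png

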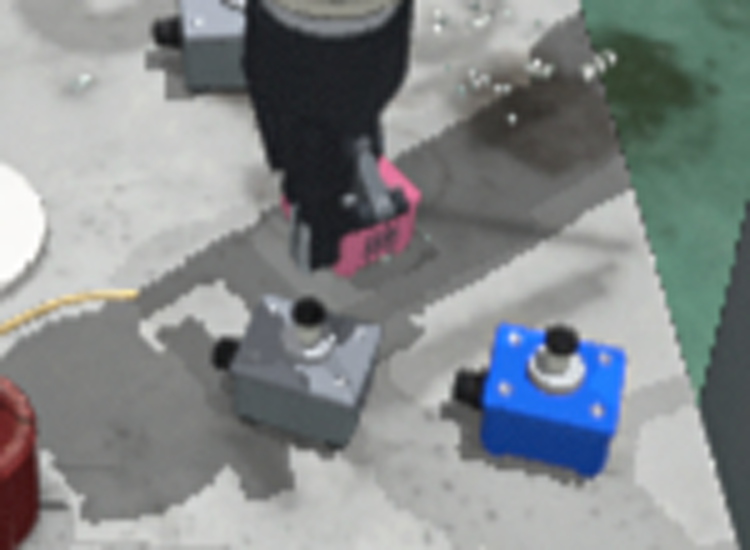

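The tip at (315,268) is over the grey small button at (308,308), with the pink and blue look-alikes clear. Pressing.

{"op": "move_arm", "data": {
  "deltas": [
    [[0,0,0],[0,0,-0.15],1],
    [[0,0,0],[0,0,-0.27],1],
    [[0,0,0],[0,0,-0.32],1],
    [[0,0,0],[0,0,-0.35],1],
    [[0,0,0],[0,0,-0.38],1],
    [[0,0,0],[0,0,-0.4],1],
    [[0,0,0],[0,0,-0.42],1],
    [[0,0,0],[0,0,-0.44],1],
    [[0,0,0],[0,0,-0.46],1],
    [[0,0,0],[0,0,-0.48],1],
    [[0,0,0],[0,0,-0.48],1],
    [[0,0,0],[0,0,-0.48],1]
  ]
}}

```text
time: 12.2
tool_pos: [0.516, 0.343, 0.059]
tcp_rot: [-3.076, -0.639, -0.0]
wrist_force: [-4.0, -2.5, 8.1]
width: -0.001
```

{"op": "move_arm", "data": {
  "deltas": [
    [[0,0,0],[0,0,0.15],1],
    [[0,0,0],[0,0,0.6],1],
    [[0,0,0],[0,0,1],1],
    [[0,0,0],[0,0,1],1]
  ]
}}

```text
time: 12.7
tool_pos: [0.5196, 0.3451, 0.164]
tcp_rot: [-3.072, -0.638, -0.016]
wrist_force: [-0.0, -0.7, 0.6]
width: 0.003
```

{"op": "move_arm", "data": {
  "deltas": [
    [[0,0,0],[0,-0.3,0.3],1],
    [[0,0,0],[0,-0.8,0.6],1],
    [[0,0,0],[0,-1,1],1],
    [[0,0,0],[0,-1,1],1],
    [[0,0,0],[0,-1,1],1]
  ]
}}

```text
time: 13.32
tool_pos: [0.5158, 0.2429, 0.2575]
tcp_rot: [-3.076, -0.639, 0.001]
wrist_force: [0.6, -0.2, -0.0]
width: 0.0
```

Run:
```python
from h import *
for n in('top','side'):
    p,d=cam(n); g=world(n,d).reshape(-1,3)
    for nm,c,h in(('L',(.443,-.261),.06),('M',(.531,.067),.052),('S',(.5155,.342),.044)):
        m=(np.hypot(*(g[:,:2]-c).T)<.010)&(g[:,2]<.13)&(g[:,2]>h+.01)
        if m.sum(): print(n,nm,m.sum(),np.median(g[m][:,2]).round(4)-h,g[m].mean(0).round(4))
    save(n+'6.png',p)
s=status.read_state();print(s['tool_pos'],s['wrist_force'],s['joint_vel'].round(3))
```

```text
top L 36 0.014399999999999996 [ 0.4433 -0.261   0.0743]
top M 33 0.014500000000000006 [0.5308 0.0671 0.0667]
side M 24 0.015199999999999998 [0.5302 0.0674 0.0669]
side S 35 0.015300000000000001 [0.5172 0.3426 0.0586]
[0.51505647 0.2430305  0.25628288] [ 0.53916449 -0.13533685 -0.1013975 ] [ 0.006  0.008  0.001 -0.002  0.002 -0.001]
```

View pics/side6.png

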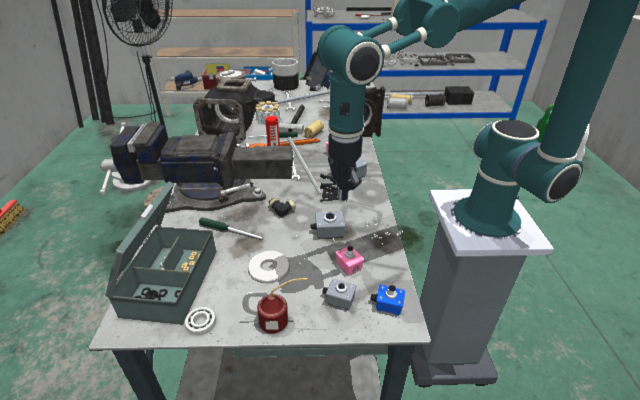

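All three grey buttons read about 15 mm above their lids, and nothing is displaced: boxes, disc and fitting are where they were. The tool hangs free, so I'll hand in.

```bash
python3 -c "
from workcell import order;print(order.finish_job())"
```

```text
the job is handed in; nothing more can be done
None
```

I pressed the three grey breaker boxes' buttons in order (large, middle, small) with the closed fingertips, then lifted clear and handed the job in at about 13.5 s of the 58 s allowed. The hand-in reports no verdict.

- **Buttons:** in the last depth check all three faces stood 14.4 to 15.3 mm above their lids, where fully down is 15 mm. At the end of each press the vertical force was 8 to 9 N. That was just onto the spring cushion, a little further than "nearly all the way down", but well below 30 N.
- **Box positions:** the measured button centres agreed with the first measurement to about 1–2 mm, so the boxes stayed put. Sideways force during the presses was 3 to 5 N.
- **Other items:** the disc and fitting look unmoved in the last side picture. I did not measure either of them or the spanner; the arm went nowhere near the three.
- **Gap in the checks:** the last check got no top-camera reading for the small button or side-camera reading for the large one, so each rests on one camera. The middle button was confirmed by both.

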